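# Dock a post-holder carrier under its gravity catch

## Task

Load the post-holder carrier into the docking base: set it down in the flared mouth with its bevelled nose towards the end stop and slide it in, so that its own nose lifts the hinged catch, until it is home and the catch has dropped behind its tail. Then give it a gentle tug back against the catch to make sure it holds, and let go. Do not touch the catch with the gripper, do not force anything, and leave the other things on the table alone.

Things in the scene. Friction and masses are not known exactly. Their poses are not given: they have to be found in the camera images.
- carrier: the loose carrier: a plain grey plate 100 mm long (its x), 90 mm wide (its y), 12 mm thick, with a black 25 mm post-holder barrel upright on its middle, barrel top 72 mm above the plate's underside; 0.44 to 0.58 kg. Origin: middle of the plate's underside, below the barrel's axis; z up, +x towards the nose, whose upper edge is bevelled 6.5 mm at 45 deg and corners cut; the tail is square
- carrier_grip (a point): point on the barrel's axis, 57 mm above the plate's underside. Grip the barrel here from above, fingers fore and aft of it (closing along the carrier's x). The barrel widens below to a 33 mm foot; its 12 mm thumbscrew sticks out on the -y side, 23 to 32 mm from the axis, 58 mm above the plate's underside
- dock: docking base, fixed: dark plate 275 mm long (dock x = -137 to +138), 150 wide, 10 thick. Origin: on its underside, under the lane's axis; z up, +x along the lane from the open mouth to the stop. Lane floor 10 mm up. Side guides, 14.5 mm high: 93 mm apart from x = -30 to +108, flaring out before that to 111 mm apart at x = -130. Keeper strips (see dock_mouth) close the lane's far part from above
- dock_mouth (a point): middle of the lane floor where the parallel guides begin (dock x = -30). Keeper strips, dock x = +21 to +108, reach 4 mm over the carrier's side edges, 14.5 to 19 mm above the lane floor. End plate with two rigid stop buttons, side bar and catch are one frame, clamped anywhere in 8 mm along the lane; its setting s is not measured: the carrier touches the stop at dock x = 56.5 + s mm, s = 0 to 8
- catch (a joint): angle of the L-shaped steel gravity catch, rad: 0 = down, grows as it is lifted (0.9 at most). Arm over the left guide (dock y = +53 to +61, top 42 mm above the table), hinge at dock x = -60 + s on a 46 mm high bracket (y = 63 to 74); hook at its end (x = -24 + s to 1 + s, y = +33 to +45) hangs to 2 mm above the lane floor. Its front is a ramp for the nose (3 to 5 N to push under)
- carrier_tail (a point): middle of the carrier's tail edge (underside, 50 mm behind its origin). The catch rides on the plate at about 0.17 rad and drops behind the tail only when the carrier is within about 2 mm of the stop; the hook's face then holds the tail with about 5 mm of play. A gentle tug: a few newtons on the hook, over the 1 to 4 N that sliding takes; the stop feels rigid
- iris: bystander: black iris on a post, 124 mm tall
- meter: bystander: grey hand-held power meter lying flat, 150 x 68 x 30 mm
- lens: bystander: lens ring on a post, 112 mm tall
- ballpoint: bystander: ball driver with an orange handle, 177 mm long, lying on the table

How it is judged (in metres and radians):
On the way, in this order (a step that is already met when the one before it is completed fails the run):
1. the carrier, level on the lane floor between the guides, has lifted the catch with its nose (value of joint catch above 0.1 rad and contact force between carrier and catch above 0.1 N and x of carrier in the frame of dock below 0.045 m and z of carrier in the frame of dock below 0.014 m and angle between the x axis of carrier and the x axis of dock, either way round below 0.08 rad), for 0.1 s.
2. the carrier is home and the catch has dropped behind its tail (value of joint catch below 0.03 rad and x of carrier in the frame of dock above 0.049 m and z of carrier in the frame of dock below 0.013 m), for 0.1 s.
3. the carrier is pulled back against the catch with at least 2 N (contact force between carrier and catch above 2 N and value of joint catch below 0.03 rad and x of carrier in the frame of dock above 0.047 m), for 0.1 s.
At the end, for the whole second after the job is handed in: the carrier lies flat on the lane floor between hook and stop (its origin 47 to 66.5 mm along the base, within 4 mm of the lane's middle line, within 0.08 rad of its direction), the catch is down (under 0.03 rad) behind its tail, and the carrier is released and at rest (x of carrier in the frame of dock between 0.047 and 0.0665 m and y of carrier in the frame of dock between -0.004 and 0.004 m and z of carrier in the frame of dock below 0.012 m and angle between carrier's own z axis and vertical below 0.04 rad and angle between the x axis of carrier and the x axis of dock, either way round below 0.08 rad and value of joint catch below 0.03 rad and linear speed of carrier below 0.01 m/s); the robot touches nothing.
It fails at once if the gripper or arm touches the catch (contact force between any of the fingers, the arm and catch above 0.5 N).
It fails at once if the carrier is dropped or slammed on the docking base (over 60 N) (contact force between carrier and dock above 60 N).
It fails at once if while it is slid in, its origin past -65 mm along the base, the carrier is pressed on the base or its stop with more than 25 N (x of carrier in the frame of dock above -0.065 m and contact force between carrier and dock above 25 N).
It fails at once if the carrier is pulled or pushed on the catch with more than 15 N (contact force between carrier and catch above 15 N).
It fails at once if a bystander is moved by more than 15 mm (distance of any of iris, meter, lens, ballpoint from where it was at the start of the episode above 0.015 m).
It also fails if it takes over 58 s, if anything falls off the work surface, if the arm or the gripper's body presses on something with over 40 N, if the wrist force passes 120 N, or if a joint passes its speed limit or range.

## Robot

A 6-joint arm with a two-finger parallel gripper is mounted at the origin on a cart in front of the work surface, level with it; the furniture and walls round the work are solid. World frame = base frame: x ahead of the robot, y to its left, z up, the work surface at z = 0. Lengths are in mm, angles in rad, forces in N, time in s.
With the tool pointing down it reaches from about 300 to 775 mm from the base axis. Payload 14.6 kg.
Tool frame: the origin (TCP) lies at the very end of the fingers, on their centre line; the grasp point (between the pads) lies 19 mm behind it; z points along the fingers, y is the line along which they close (so a half turn about z gives the same grasp; the last joint's range is limited). The gripper opens to 94 mm and grips with 3 to 60 N. Pads are 16 mm wide; open, the fingers measure 119 mm over their backs; the gripper's body (75 mm by 177 mm) begins 78 mm behind the grasp point.
Start: joints at [-1.238, 0.3, 1.521, -0, 1.321, -0.067], TCP at [214.071, -506.619, 205.446] pointing down, gripper open.
Joint ranges: [-3.03, 3.03], [-0.79, 2.21], [0.23, 2.52], [-1.04, 4.18], [0, 3.07], [-2.55, 2.55]. Speed limits (rad/s): [2.22, 2.22, 2.57, 3.14, 3.14, 3.14].

## Interface

Orientations are given as [roll, pitch, yaw] about the fixed x, y, z axes, in that order (R = Rz(yaw) Ry(pitch) Rx(roll)).
In Python, from cell import manip gives the robot as it stands. The module is installed in compiled form; this text tells all that it offers.
- The arm moves only by the shell command python3 -m inch 'ROWS' [FORCE]. ROWS is JSON, a list of rows, each an object of numbers: "gripper": the opening, from 0 (shut) to 1 (fully open); "dx", "dy", "dz": the shift along the world's x, y, z in m; "wx", "wy", "wz": the turn, a rotation vector about the world's x, y, z in degrees. A call has exactly 5 rows; each row is the pose to reach, as a shift and turn from the pose commanded when the call began; what a row does not reach only later rows make up. A row lasts 1/12 s, in which the tool goes at most 41.7 mm and 7.16 degrees, less where a joint would pass 70% of its speed; a pose out of reach is approached as far as the arm can. A call with a gripper value outside its range is refused whole. The fingers move at their own pace and stop on an object; FORCE is the grip in N (left out, the last holds). Time passes only in rows, so rows that repeat a pose let the fingers close, or fill a call up. It gives the time, the measured TCP pose, the force, the opening and the grip force at its end, in the units of the state.
- manip.read_state(): the state, without advancing time (a new reading comes with each control period).
- manip.camera(name): name is "side" or "top"; returns the picture (384x512x3 uint8, blue, green, red); there is no depth.
- manip.camera_info(name): a dict with "camera_matrix" (3x3 intrinsics, pixels), "D" ([k1, k2, p1, p2, k3] as OpenCV has them; the pictures are not rectified), "R" (3x3) and "t" (3): a world point X has camera coordinates R X + t. Camera axes: x right, y down, z forward; pixel columns grow to the right and rows downward; lengths in mm; the calibration is good to about 2 mm. A picture is of the moment at which its call begins. camera_info takes no time and is no camera call.
- manip.sign_off(): hands the job in; it is judged then, once.
The state is a dict: "clock": time; "joints": joint angles; "qd": joint speeds; "effort": joint torques, N m; "eef_pos": TCP position; "eef_rot": TCP orientation; "wrist_force": force on the tool from outside, world axes, zero at the start; "moment": the same for the moment, N m; "finger_gap": finger opening in mm; "finger_force": force on a finger pad.
Only numpy, scipy, OpenCV 4.12 (cv2) and the standard library are available. Lean on these libraries where they do the work, as an engineer would, in place of code of your own. Each camera call takes 0.05 s, during which the arm holds its last target. There are 200 camera calls.

## Working session

There is one attempt and no reset: what is moved stays moved. The work goes in short steps, Python scripts to look and compute and a shell command to move; the robot and the scene stay as the last step left them, time stands still between calls to the robot, and variables do not carry over. Pictures are saved under pics/ and viewed, at most 10 in all, crops included, and the job is handed in when it is done.

```bash
mkdir -p pics
python3 - <<'E'
from cell import manip
import cv2,json
for n in("top","side"):
    im=manip.camera(n); cv2.imwrite(f"pics/{n}0.png",cv2.resize(im,(800,600),interpolation=cv2.INTER_CUBIC)); cv2.imwrite(f"{n}0raw.png",im)
    i=manip.camera_info(n); print(n,i)
print(manip.read_state())
E
```

```text
top {'camera_matrix': array([[360.11159259,   0.        , 247.25425507],
       [  0.        , 360.11159259, 189.74693682],
       [  0.        ,   0.        ,   1.        ]]), 'D': array([-0.00277038,  0.        ,  0.        ,  0.        ,  0.        ]), 'R': array([[-0.0283343 , -0.99915138,  0.02989476],
       [-0.99595126,  0.02566584, -0.08615307],
       [ 0.08531268, -0.03221481, -0.9958333 ]]), 't': array([-135.1245237 ,  537.74980283, 1033.58666088])}
side {'camera_matrix': array([[424.99981281,   0.        , 255.08736201],
       [  0.        , 424.99981281, 191.08883325],
       [  0.        ,   0.        ,   1.        ]]), 'D': array([-0.04391652,  0.        ,  0.        ,  0.        ,  0.        ]), 'R': array([[ 0.85555723, -0.51741261,  0.01749323],
       [-0.31356331, -0.54478123, -0.77774769],
       [ 0.41194645,  0.65992242, -0.62833313]]), 't': array([-522.20821178,  144.64109918, 1344.03420706])}
{'clock': 0.1, 'joints': array([-1.23762007e+00,  3.00409823e-01,  1.52152762e+00, -1.48937236e-05,
        1.32071862e+00, -6.66034376e-02]), 'qd': array([ 0.00072768,  0.00059516, -0.00116716,  0.00114532,  0.00098703,
       -0.00025256]), 'effort': array([-2.15689070e-04, -5.32638216e+01, -3.53282368e+01,  7.08149979e-02,
        2.34627840e-02, -8.68050233e-05]), 'eef_pos': array([ 213.98012998, -506.40209436,  204.94256041]), 'eef_rot': array([-3.14053063e+00, -5.63803384e-05,  3.99783355e-01]), 'wrist_force': array([ 0.28278631,  0.34277516, -0.29671884]), 'moment': array([-0.02014192,  0.02282599, -0.0132786 ]), 'finger_force': 0.0, 'finger_gap': 94.0931325933495}
```

View pics/top0.png

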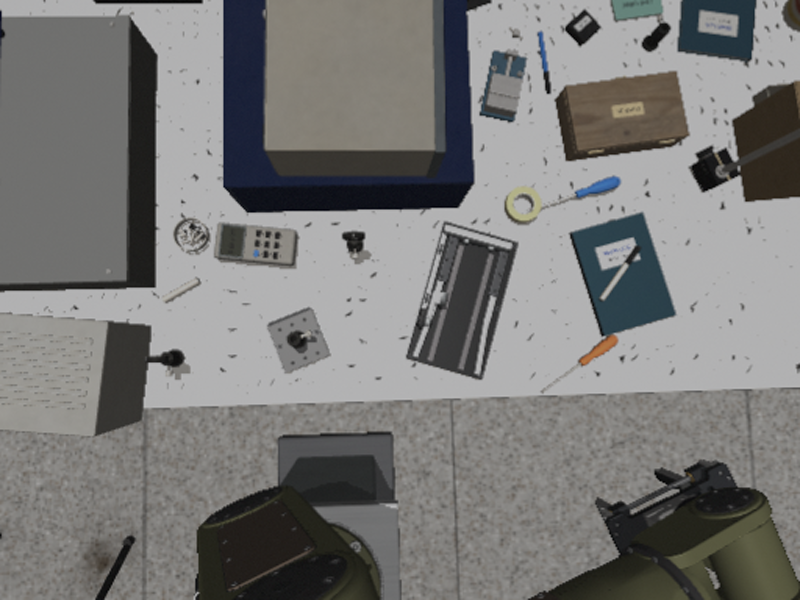

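View pics/side0.png

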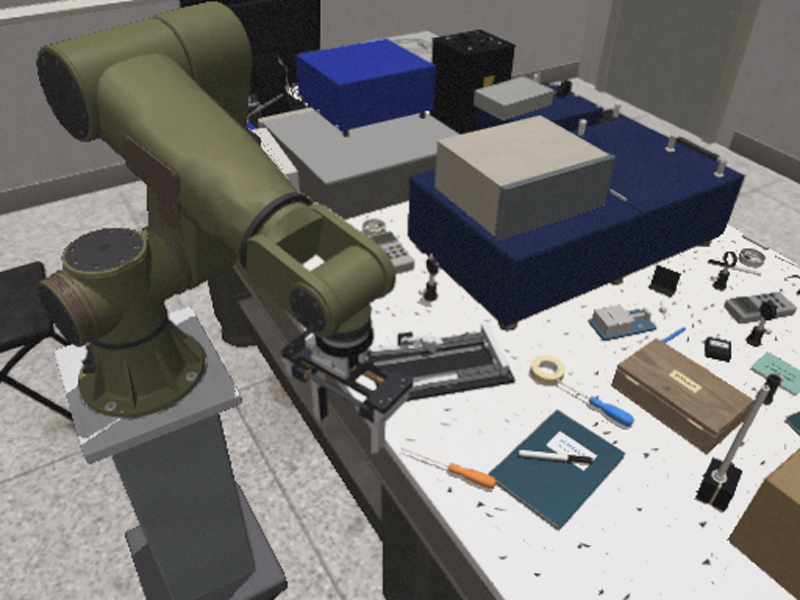

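The top view shows the carrier at about (298,340). The dock has its open mouth at about (445,360) and its end plate at about (480,235), with the catch on its left side at (437,295). In the side view the arm hides the carrier. Next I'll view enlarged crops.

Run:
```python
import cv2
im=cv2.imread("top0raw.png")
# crop cols 160-340, rows 135-255 -> x4.4
c=im[137:247,165:337]; cv2.imwrite("pics/topc.png",cv2.resize(c,None,fx=4.6,fy=4.6,interpolation=cv2.INTER_CUBIC))
```

```text
(no output)
```

View pics/topc.png

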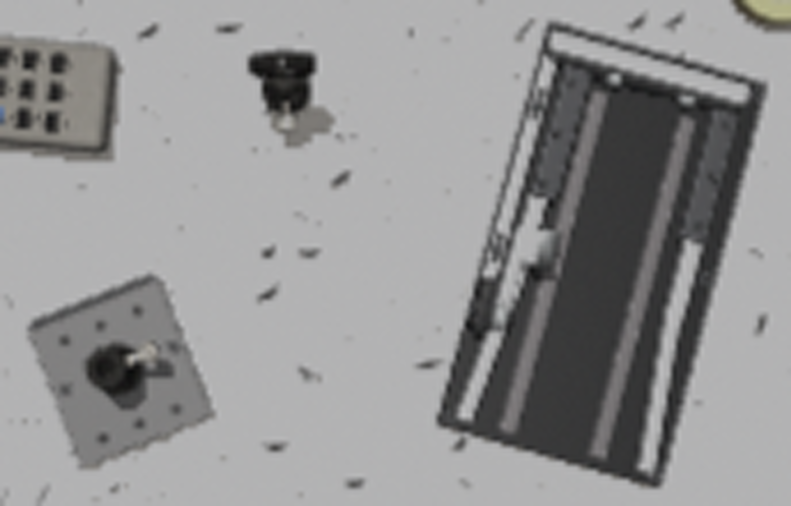

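```bash
cat > h.py <<'E'
import numpy as np,cv2
from scipy.optimize import least_squares
from cell import manip
def ray(n,uv):
    i=manip.camera_info(n); p=cv2.undistortPoints(np.array(uv,float).reshape(-1,1,2),i["camera_matrix"],i["D"])[:,0]
    R,t=i["R"],i["t"]; return -R.T@t, np.c_[p,np.ones(len(p))]@R
def onz(n,uv,z):
    C,d=ray(n,uv); return C+d*((np.asarray(z)-C[2])/d[:,2])[:,None]
def proj(n,X):
    i=manip.camera_info(n); return cv2.projectPoints(np.array(X,float).reshape(-1,1,3),cv2.Rodrigues(i["R"])[0],i["t"],i["camera_matrix"],i["D"])[0][:,0]
def fit(n,uv,loc,z,g):
    W=onz(n,uv,z)[:,:2]; L=np.array(loc,float)
    f=lambda p:(L@np.array([[np.cos(p[2]),np.sin(p[2])],[-np.sin(p[2]),np.cos(p[2])]])+p[:2]-W).ravel()
    r=least_squares(f,g); return r.x,r.fun.reshape(-1,2)
def place(p,L):
    c,s=np.cos(p[2]),np.sin(p[2]); return np.array(p[:2])+np.array(L)@np.array([[c,s],[-s,c]])
E
python3 - <<'E'
from h import *
np.set_printoptions(precision=3,suppress=True)
cr=lambda a:(np.array(a)+.5)/4.6-.5+[165,137]
p,r=fit("top",cr([(30,325),(155,277),(213,415),(82,467)]),[(50,45),(50,-45),(-50,-45),(-50,45)],[9,9,12,12],[400,100,.4]);print("carrier",p,r.tolist())
d,r=fit("top",cr([(440,425),(660,487),(765,85)]),[(-137,75),(-137,-75),(138,-75)],[10]*3,[450,-100,-.25]);print("dock",d,r.tolist())
b=onz("top",cr([(112,365)]),[72]);print("barrel top",b)
print("iris,meter corner",onz("top",cr([(285,65),(110,150)]),[110,30]))
E
```

```text
carrier [458.309  18.953   0.354] [[0.4231778926636025, 2.231801912860746], [2.8691668237532895, -1.6749106627634056], [-1.2967552348048912, -0.5889904018839687], [-1.9955895054826556, 0.03209909563682345]]
dock [ 525.908 -295.379   -0.299] [[-0.5832738944577613, 1.9859795446095347], [-1.0382471621688865, -0.8329367988586114], [1.6215210566277847, -1.1530427457511792]]
barrel top [[460.985  15.995  72.   ]]
iris,meter corner [[634.733 -93.526 110.   ]
 [598.217  20.769  30.   ]]
```

```bash
python3 -m inch '[{"dx":0.016,"dy":0.035,"wz":6},{"dx":0.032,"dy":0.07,"wz":12},{"dx":0.048,"dy":0.105,"wz":18},{"dx":0.064,"dy":0.14,"wz":24},{"dx":0.08,"dy":0.175,"wz":30}]'
python3 -m inch '[{"dx":0.016,"dy":0.035,"wz":6},{"dx":0.032,"dy":0.07,"wz":12},{"dx":0.048,"dy":0.105,"wz":18},{"dx":0.064,"dy":0.14,"wz":24},{"dx":0.08,"dy":0.175,"wz":30}]'
python3 -m inch '[{"dx":0.017,"dy":0.035,"wz":6},{"dx":0.034,"dy":0.07,"wz":12},{"dx":0.051,"dy":0.105,"wz":18},{"dx":0.068,"dy":0.14,"wz":23},{"dx":0.085,"dy":0.174,"wz":27.6}]'
python3 - <<'E'
from h import *
s=manip.read_state();print(s["clock"],s["eef_pos"],s["eef_rot"],s["joints"],s["wrist_force"])
im=manip.camera("side"); cv2.imwrite("side1raw.png",im); cv2.imwrite("pics/side1.png",cv2.resize(im[140:300,180:400],None,fx=3.6,fy=3.6,interpolation=cv2.INTER_CUBIC))
cv2.imwrite("top1raw.png",manip.camera("top"))
print(proj("side",[[459,18,72],[459,18,0],[526,-295,0]]))
E
```

```text
0.1 [ 213.98012998 -506.40209436  204.94256041] [-3.14053063e+00 -5.63803384e-05  3.99783355e-01] [-1.23762007e+00  3.00409823e-01  1.52152762e+00 -1.48937236e-05
  1.32071862e+00 -6.66034376e-02] [ 0.28278631  0.34277516 -0.29671884]
[[216.1229537  172.65248366]
 [216.91391231 188.58908949]
 [280.10187318 234.74823331]]validation failed for argument at $[0]...
validation failed for argument at $[0]...
validation failed for argument at $[0]...
```

View pics/side1.png

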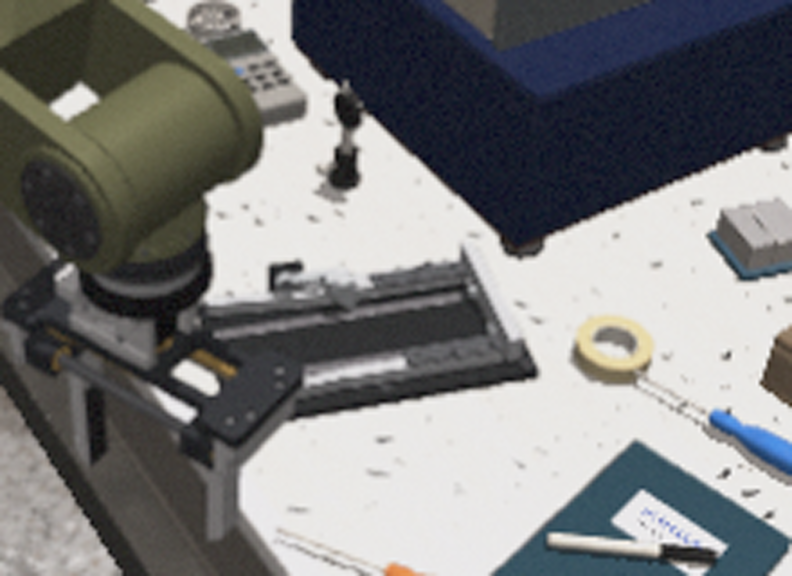

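The arm hasn't moved, because the rows were refused; each one probably needs every key. This picture shows the dock's end plate near (495,300) and the catch near (340,280).

```bash
python3 -m inch '[{"gripper":1,"dx":0.016,"dy":0.035,"dz":0,"wx":0,"wy":0,"wz":6},{"gripper":1,"dx":0.032,"dy":0.07,"dz":0,"wx":0,"wy":0,"wz":12},{"gripper":1,"dx":0.048,"dy":0.105,"dz":0,"wx":0,"wy":0,"wz":18},{"gripper":1,"dx":0.064,"dy":0.14,"dz":0,"wx":0,"wy":0,"wz":24},{"gripper":1,"dx":0.08,"dy":0.175,"dz":0,"wx":0,"wy":0,"wz":30}]' && 
python3 -m inch '[{"gripper":1,"dx":0.016,"dy":0.035,"dz":0,"wx":0,"wy":0,"wz":6},{"gripper":1,"dx":0.032,"dy":0.07,"dz":0,"wx":0,"wy":0,"wz":12},{"gripper":1,"dx":0.048,"dy":0.105,"dz":0,"wx":0,"wy":0,"wz":18},{"gripper":1,"dx":0.064,"dy":0.14,"dz":0,"wx":0,"wy":0,"wz":24},{"gripper":1,"dx":0.08,"dy":0.175,"dz":0,"wx":0,"wy":0,"wz":30}]'
```

```text
clock: 0.62
eef_pos: [294.3, -329.9, 205.3]
eef_rot: [-3.142, -0.0, 0.928]
wrist_force: [1.6, -0.1, 0.4]
finger_gap: 94.0
finger_force: 0.0
clock: 1.03
eef_pos: [374.3, -154.8, 205.6]
eef_rot: [3.141, 0.0, 1.452]
wrist_force: [0.3, -0.3, 0.5]
finger_gap: 93.8
finger_force: 0.0
```

```bash
python3 -m inch '[{"gripper":1,"dx":0.017,"dy":0.035,"dz":0,"wx":0,"wy":0,"wz":6},{"gripper":1,"dx":0.034,"dy":0.07,"dz":0,"wx":0,"wy":0,"wz":12},{"gripper":1,"dx":0.051,"dy":0.105,"dz":0,"wx":0,"wy":0,"wz":18},{"gripper":1,"dx":0.068,"dy":0.14,"dz":0,"wx":0,"wy":0,"wz":23},{"gripper":1,"dx":0.085,"dy":0.172,"dz":0,"wx":0,"wy":0,"wz":27.5}]'
python3 - <<'E'
from h import *
s=manip.read_state();print(s["clock"],s["eef_pos"],s["eef_rot"],s["joints"])
im=manip.camera("side"); cv2.imwrite("side1raw.png",im)
a=im[90:215,150:250]; b=im[190:290,215:335]
a=cv2.resize(a,None,fx=4,fy=4,interpolation=cv2.INTER_CUBIC);b=cv2.resize(b,None,fx=4,fy=4,interpolation=cv2.INTER_CUBIC)
b=cv2.copyMakeBorder(b,0,500-b.shape[0],0,800-400-480 if 0 else 0,cv2.BORDER_CONSTANT)
cv2.imwrite("pics/side2.png",cv2.resize(np.hstack([a,b])[:, :],None,fx=.9,fy=.9))
t=manip.camera("top");cv2.imwrite("top1raw.png",t)
print(proj("side",[[459,18,72],[459,18,0],[526,-295,0]]))
E
```

```text
clock: 1.45
eef_pos: [459.4, 17.7, 205.5]
eef_rot: [3.141, 0.0, 1.932]
wrist_force: [-0.2, -0.4, 1.3]
finger_gap: 94.1
finger_force: 0.0
1.45 [459.44141218  17.6533629  205.52571541] [3.14137210e+00 3.58799030e-05 1.93199503e+00] [-4.13144053e-02  9.72182781e-02  1.76377089e+00  5.57196320e-05
  1.28038650e+00 -4.02529058e-01]
[[216.1229537  172.65248366]
 [216.91391231 188.58908949]
 [280.10187318 234.74823331]]
```

View pics/side2.png

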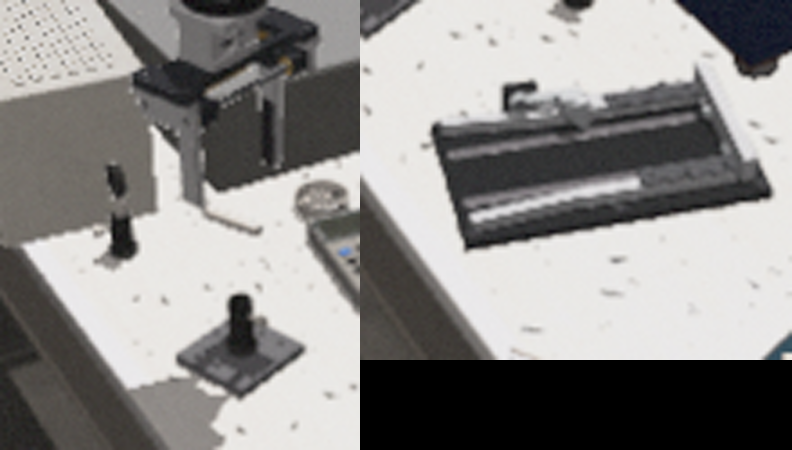

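In the side view the barrel top is at crop (240,300), within 1 px of the prediction. The dock's mouth-right bottom corner is at (467,247), its far-right corner at (771,196), and its mouth-left corner at about (435,132). I'll do a joint fit over both cameras.

Run:
```python
from h import *
np.set_printoptions(precision=2,suppress=True)
cr=lambda a:(np.array(a,float)+.5)/4.6-.5+[165,137]
s1=lambda a:(np.array(a,float)+.5)/3.6-.5+[150,90]
s2=lambda a:(np.array(a,float)-[360,0]+.5)/3.6-.5+[215,190]
def joint(obs,g):
    def f(p):
        o=[]
        for n,uv,L in obs:
            L=np.array(L,float); X=np.c_[place(p,L[:,:2]),L[:,2]]; o.append(proj(n,X)-uv)
        return np.vstack(o).ravel()
    r=least_squares(f,g,loss="soft_l1"); return r.x,f(r.x).reshape(-1,2)
p,r=joint([("top",cr([(30,325),(155,277),(213,415),(82,467),(112,365)]),[(50,45,6),(50,-45,6),(-50,-45,12),(-50,45,12),(0,0,72)]),
 ("side",s1([(240,300)]),[(0,0,70)])],[459,18,.36]);print("carrier",p);print(r)
p,r=joint([("top",cr([(440,425),(660,487),(765,85)]),[(-137,75,10),(-137,-75,10),(138,-75,10)]),
 ("side",s2([(467,247),(771,196),(435,132)]),[(-137,-75,0),(138,-75,0),(-137,75,10)])],[526,-295,-.3]);print("dock",p);print(r)
```

```text
carrier [459.27  18.49   0.36]
[[-0.45 -0.37]
 [ 0.75 -1.25]
 [ 0.38  0.06]
 [ 0.2   0.37]
 [-0.89  0.64]
 [-0.16  0.04]]
dock [ 526.78 -295.73   -0.3 ]
[[-0.53 -0.06]
 [ 0.43  0.04]
 [ 0.43 -0.84]
 [-0.26  0.92]
 [ 0.37  0.08]
 [-1.62 -2.82]]
```

```bash
python3 -m inch '[{"gripper":1,"dx":0,"dy":0,"dz":-0.03,"wx":0,"wy":0,"wz":0},{"gripper":1,"dx":0,"dy":0.001,"dz":-0.07,"wx":0,"wy":0,"wz":0},{"gripper":1,"dx":0,"dy":0.001,"dz":-0.11,"wx":0,"wy":0,"wz":0},{"gripper":1,"dx":0,"dy":0.001,"dz":-0.145,"wx":0,"wy":0,"wz":0},{"gripper":1,"dx":0,"dy":0.001,"dz":-0.1675,"wx":0,"wy":0,"wz":0}]'
for i in 1 2; do python3 -m inch '[{"gripper":0.1,"dx":0,"dy":0,"dz":0,"wx":0,"wy":0,"wz":0},{"gripper":0.1,"dx":0,"dy":0,"dz":0,"wx":0,"wy":0,"wz":0},{"gripper":0.1,"dx":0,"dy":0,"dz":0,"wx":0,"wy":0,"wz":0},{"gripper":0.1,"dx":0,"dy":0,"dz":0,"wx":0,"wy":0,"wz":0},{"gripper":0.1,"dx":0,"dy":0,"dz":0,"wx":0,"wy":0,"wz":0}]' 40; done
python3 -c "
from cell import manip;s=manip.read_state();print(s['joints'],s['moment'])"
```

```text
clock: 1.97
eef_pos: [457.3, 15.8, 34.9]
eef_rot: [-3.138, -0.001, 1.926]
wrist_force: [0.1, -0.5, -0.2]
finger_gap: 93.7
finger_force: 0.0
clock: 2.38
eef_pos: [459.9, 16.3, 39.5]
eef_rot: [3.139, 0.001, 1.927]
wrist_force: [0.3, 0.9, -0.3]
finger_gap: 64.2
finger_force: 0.0
clock: 2.8
eef_pos: [459.3, 16.4, 38.1]
eef_rot: [3.141, 0.0, 1.927]
wrist_force: [3.6, 1.6, -1.1]
finger_gap: 30.7
finger_force: 1.3
[-4.40271251e-02  3.27910408e-01  1.92575511e+00  1.14443417e-04
  8.87359519e-01 -4.00265230e-01] [ 0.19973802 -0.6111048  -0.08061267]
```

```bash
for i in 1 2; do python3 -m inch '[{"gripper":0.1,"dx":0,"dy":0,"dz":0,"wx":0,"wy":0,"wz":0},{"gripper":0.1,"dx":0,"dy":0,"dz":0,"wx":0,"wy":0,"wz":0},{"gripper":0.1,"dx":0,"dy":0,"dz":0,"wx":0,"wy":0,"wz":0},{"gripper":0.1,"dx":0,"dy":0,"dz":0,"wx":0,"wy":0,"wz":0},{"gripper":0.1,"dx":0,"dy":0,"dz":0,"wx":0,"wy":0,"wz":0}]' 40; done
```

```text
clock: 3.22
eef_pos: [459.2, 16.4, 38.0]
eef_rot: [3.141, 0.0, 1.927]
wrist_force: [2.7, 1.3, 0.2]
finger_gap: 27.5
finger_force: 39.9
clock: 3.63
eef_pos: [459.2, 16.4, 38.0]
eef_rot: [3.141, 0.0, 1.927]
wrist_force: [3.9, 0.5, 1.3]
finger_gap: 27.5
finger_force: 39.9
```

```bash
python3 -m inch '[{"gripper":0.1,"dx":0,"dy":0,"dz":0.01,"wx":0,"wy":0,"wz":0},{"gripper":0.1,"dx":0,"dy":0,"dz":0.025,"wx":0,"wy":0,"wz":0},{"gripper":0.1,"dx":0,"dy":0,"dz":0.045,"wx":0,"wy":0,"wz":0},{"gripper":0.1,"dx":0,"dy":0,"dz":0.065,"wx":0,"wy":0,"wz":0},{"gripper":0.1,"dx":0,"dy":0,"dz":0.07,"wx":0,"wy":0,"wz":0}]'
python3 -m inch '[{"gripper":0.1,"dx":-0.002,"dy":-0.015,"dz":0,"wx":0,"wy":0,"wz":-2},{"gripper":0.1,"dx":-0.004,"dy":-0.04,"dz":0,"wx":0,"wy":0,"wz":-5},{"gripper":0.1,"dx":-0.007,"dy":-0.07,"dz":0,"wx":0,"wy":0,"wz":-9},{"gripper":0.1,"dx":-0.01,"dy":-0.1,"dz":0,"wx":0,"wy":0,"wz":-13},{"gripper":0.1,"dx":-0.013,"dy":-0.13,"dz":0,"wx":0,"wy":0,"wz":-17}]'
python3 -m inch '[{"gripper":0.1,"dx":-0.003,"dy":-0.03,"dz":0,"wx":0,"wy":0,"wz":-4},{"gripper":0.1,"dx":-0.006,"dy":-0.06,"dz":0,"wx":0,"wy":0,"wz":-8},{"gripper":0.1,"dx":-0.009,"dy":-0.09,"dz":0,"wx":0,"wy":0,"wz":-12},{"gripper":0.1,"dx":-0.012,"dy":-0.12,"dz":0,"wx":0,"wy":0,"wz":-16},{"gripper":0.1,"dx":-0.013,"dy":-0.14,"dz":0,"wx":0,"wy":0,"wz":-20}]'
python3 -m inch '[{"gripper":0.1,"dx":0,"dy":-0.01,"dz":0,"wx":0,"wy":0,"wz":-0.8},{"gripper":0.1,"dx":0,"dy":-0.013,"dz":0,"wx":0,"wy":0,"wz":-0.8},{"gripper":0.1,"dx":0,"dy":-0.013,"dz":0,"wx":0,"wy":0,"wz":-0.8},{"gripper":0.1,"dx":0,"dy":-0.013,"dz":0,"wx":0,"wy":0,"wz":-0.8},{"gripper":0.1,"dx":0,"dy":-0.013,"dz":0,"wx":0,"wy":0,"wz":-0.8}]'
python3 - <<'E'
from h import *
s=manip.read_state();print(s["clock"],s["eef_pos"],s["eef_rot"],s["wrist_force"],s["finger_gap"])
a=manip.camera("top"); b=manip.camera("side"); cv2.imwrite("top2raw.png",a);cv2.imwrite("side2raw.png",b)
a=a[135:260,240:345]; b=b[175:300,210:335]
r=lambda x,f:cv2.resize(x,None,fx=f,fy=f,interpolation=cv2.INTER_CUBIC)
cv2.imwrite("pics/c3.png",np.hstack([r(a,3.4),r(b,3.4)]))
E
```

```text
clock: 4.05
eef_pos: [459.4, 16.3, 110.5]
eef_rot: [3.14, 0.001, 1.927]
wrist_force: [-0.1, -0.7, -5.4]
finger_gap: 27.8
finger_force: 39.7
clock: 4.47
eef_pos: [444.9, -114.6, 107.2]
eef_rot: [-3.14, -0.001, 1.627]
wrist_force: [-0.1, 0.8, -5.5]
finger_gap: 27.9
finger_force: 39.7
clock: 4.88
eef_pos: [431.8, -255.6, 107.1]
eef_rot: [-3.14, -0.0, 1.277]
wrist_force: [0.1, 0.6, -4.8]
finger_gap: 28.0
finger_force: 39.7
clock: 5.3
eef_pos: [433.2, -265.5, 107.8]
eef_rot: [-3.141, -0.0, 1.27]
wrist_force: [0.8, -0.0, -4.9]
finger_gap: 27.3
finger_force: 39.7
5.3 [ 433.17812198 -265.46653003  107.82067351] [-3.14109043e+00 -2.92223253e-04  1.26951266e+00] [ 0.81870017 -0.03060335 -4.85930922] 27.272453015052736
```

View pics/c3.png

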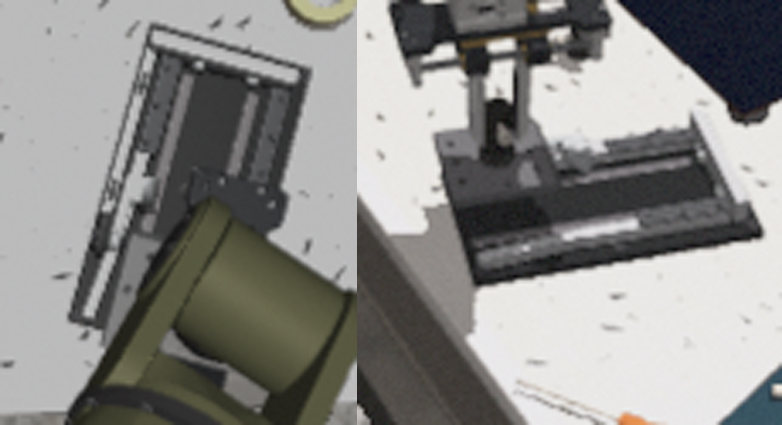

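The carrier hangs over the mouth, with its plate near (490,165) in the side crop, and the arm covers it in the top view. I'll zoom into the side view to compare the edge directions of the plate and the lane.

Run:
```python
import cv2
b=cv2.imread("side2raw.png")[198:265,230:340]
cv2.imwrite("pics/c4.png",cv2.resize(b,None,fx=7,fy=7,interpolation=cv2.INTER_CUBIC))
```

```text
(no output)
```

View pics/c4.png

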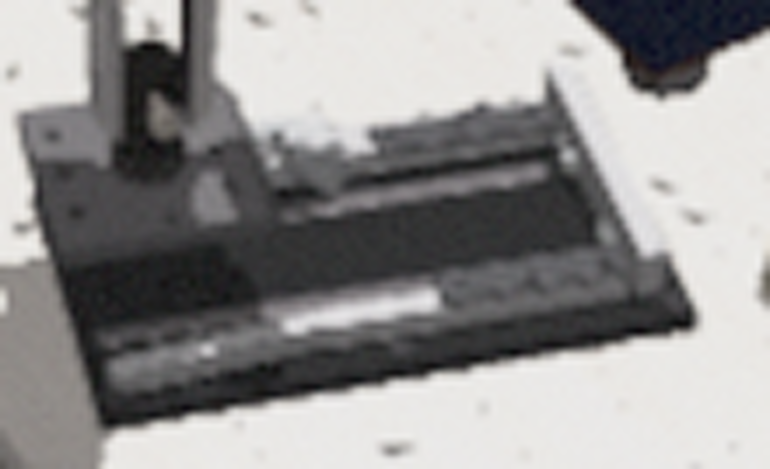

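Run:
```python
from h import *
np.set_printoptions(precision=2,suppress=True)
c=lambda a:(np.array(a,float)+.5)/7-.5+[230,198]
q=onz("side",c([(103,427),(692,325)]),0)[:,:2];v=q[1]-q[0];print("dock edge",q,np.linalg.norm(v),np.arctan2(v[1],v[0]))
y=np.arctan2(v[1],v[0]); print("dock origin from side", q.mean(0)+75*np.array([-np.sin(y),np.cos(y)]))
t=onz("side",c([(22,113),(53,253)]),81.8)[:,:2];w=t[0]-t[1];print("tail",t,np.linalg.norm(w),"yaw",np.arctan2(w[1],w[0])-np.pi/2)
print("barrel top",onz("side",c([(150,50)]),141.8))
cr=lambda a:(np.array(a,float)+.5)/4.6-.5+[165,137]
k=onz("top",cr([(660,487),(765,85)]),10)[:,:2];v=k[1]-k[0];print("top right edge",k,np.linalg.norm(v),np.arctan2(v[1],v[0]))
k=onz("top",cr([(440,425),(660,487)]),10)[:,:2];v=k[0]-k[1];print("top mouth edge",k,np.linalg.norm(v),np.arctan2(v[1],v[0])-np.pi/2)
k=onz("top",cr([(513,430),(600,95),(600,455),(688,115)]),10)[:,:2];print("lane strips",np.arctan2(*(k[1]-k[0])[::-1]),np.arctan2(*(k[3]-k[2])[::-1]),"mid",k[[0,2]].mean(0),k[[1,3]].mean(0))
```

```text
dock edge [[ 375.46 -325.28]
 [ 635.   -406.26]] 271.8754670078736 -0.3024368059237428
dock origin from side [ 527.57 -294.17]
tail [[ 400.23 -210.52]
 [ 369.1  -294.08]] 89.16852015825611 yaw -0.3566414812645733
barrel top [[ 435.08 -261.6   141.8 ]]
top right edge [[ 373.92 -325.8 ]
 [ 634.03 -406.59]] 272.3645588908945 -0.30115187409930566
top mouth edge [[ 417.71 -185.29]
 [ 373.92 -325.8 ]] 147.17282650559923 -0.3020899843200122
lane strips -0.29111200238210017 -0.295265820362823 mid [ 404.32 -260.04] [ 622.57 -325.93]
```

The dock yaw of -0.30 is confirmed by both views. The carrier sits at about (434,-265). I'll back off 10 mm, trim the yaw by 1.5° and descend gently.

```bash
python3 -m inch '[{"gripper":0.1,"dx":-0.005,"dy":0.001,"dz":0,"wx":0,"wy":0,"wz":0.8},{"gripper":0.1,"dx":-0.0105,"dy":0.001,"dz":-0.01,"wx":0,"wy":0,"wz":1.5},{"gripper":0.1,"dx":-0.0105,"dy":0.001,"dz":-0.025,"wx":0,"wy":0,"wz":1.5},{"gripper":0.1,"dx":-0.0105,"dy":0.001,"dz":-0.038,"wx":0,"wy":0,"wz":1.5},{"gripper":0.1,"dx":-0.0105,"dy":0.001,"dz":-0.042,"wx":0,"wy":0,"wz":1.5}]'
python3 -m inch '[{"gripper":0.1,"dx":0,"dy":0,"dz":-0.002,"wx":0,"wy":0,"wz":0},{"gripper":0.1,"dx":0,"dy":0,"dz":-0.004,"wx":0,"wy":0,"wz":0},{"gripper":0.1,"dx":0,"dy":0,"dz":-0.006,"wx":0,"wy":0,"wz":0},{"gripper":0.1,"dx":0,"dy":0,"dz":-0.007,"wx":0,"wy":0,"wz":0},{"gripper":0.1,"dx":0,"dy":0,"dz":-0.007,"wx":0,"wy":0,"wz":0}]'
python3 -m inch '[{"gripper":0.1,"dx":0,"dy":0,"dz":-0.002,"wx":0,"wy":0,"wz":0},{"gripper":0.1,"dx":0,"dy":0,"dz":-0.004,"wx":0,"wy":0,"wz":0},{"gripper":0.1,"dx":0,"dy":0,"dz":-0.006,"wx":0,"wy":0,"wz":0},{"gripper":0.1,"dx":0,"dy":0,"dz":-0.006,"wx":0,"wy":0,"wz":0},{"gripper":0.1,"dx":0,"dy":0,"dz":-0.006,"wx":0,"wy":0,"wz":0}]'
python3 - <<'E'
import cv2
from cell import manip
b=manip.camera("side"); cv2.imwrite("side3raw.png",b)
cv2.imwrite("pics/c5.png",cv2.resize(b[198:265,225:335],None,fx=7,fy=7,interpolation=cv2.INTER_CUBIC))
E
```

```text
clock: 5.82
eef_pos: [421.6, -264.8, 64.4]
eef_rot: [-3.139, -0.001, 1.295]
wrist_force: [0.0, 0.1, -6.4]
finger_gap: 27.9
finger_force: 39.7
clock: 6.23
eef_pos: [422.7, -265.6, 59.1]
eef_rot: [3.141, 0.0, 1.294]
wrist_force: [0.1, -0.5, -6.4]
finger_gap: 27.6
finger_force: 39.7
clock: 6.65
eef_pos: [422.5, -265.6, 52.8]
eef_rot: [-3.141, -0.0, 1.293]
wrist_force: [-0.2, -0.1, -5.4]
finger_gap: 27.7
finger_force: 39.7
```

View pics/c5.png

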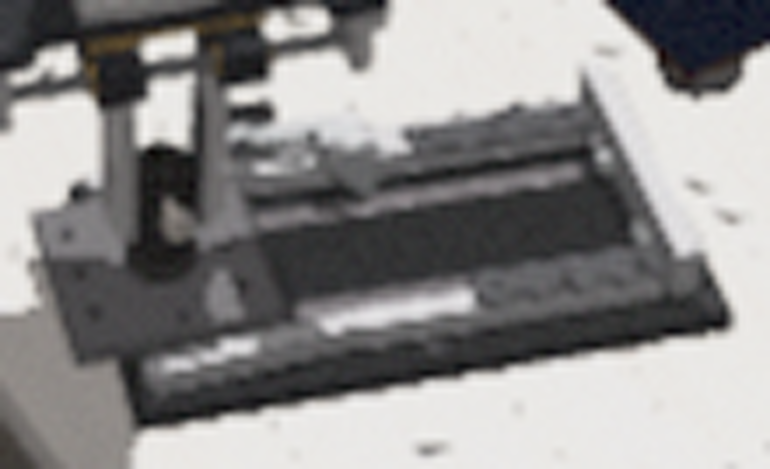

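The carrier is between the flared guides, with its tail edge running from (35,216) to (75,360), and it shows no contact force yet. I'll check the tail numbers and then lower the last 5 mm.

```bash
python3 - <<'E'
from h import *
c=lambda a:(np.array(a,float)+.5)/7-.5+[225,198]
t=onz("side",c([(36,217),(76,352)]),26.8)[:,:2];w=t[0]-t[1];y=np.arctan2(w[1],w[0])-np.pi/2
print("tail",t,np.linalg.norm(w),"yaw",y,"origin",t.mean(0)+50*np.array([np.cos(y),np.sin(y)]))
e=onz("side",c([(76,360),(280,316)]),14.8)[:,:2];v=e[1]-e[0];print("right edge yaw",np.arctan2(v[1],v[0]),e)
E
python3 -m inch '[{"gripper":0.1,"dx":0,"dy":0,"dz":-0.001,"wx":0,"wy":0,"wz":0},{"gripper":0.1,"dx":0,"dy":0,"dz":-0.002,"wx":0,"wy":0,"wz":0},{"gripper":0.1,"dx":0,"dy":0,"dz":-0.003,"wx":0,"wy":0,"wz":0},{"gripper":0.1,"dx":0,"dy":0,"dz":-0.004,"wx":0,"wy":0,"wz":0},{"gripper":0.1,"dx":0,"dy":0,"dz":-0.0045,"wx":0,"wy":0,"wz":0}]'
```

```text
tail [[ 386.82815784 -213.37593038]
 [ 361.8185994  -295.43915283]] 85.78957099981899 yaw -0.29581769969689486 origin [ 422.15158285 -268.98364809]
right edge yaw -0.23951716086881183 [[ 364.90882356 -289.5978985 ]
 [ 455.86511909 -311.80988143]]
clock: 7.12
eef_pos: [422.5, -265.6, 48.3]
eef_rot: [-3.141, -0.0, 1.293]
wrist_force: [0.2, -1.4, -5.3]
finger_gap: 28.0
finger_force: 39.7
```

```bash
python3 -m inch '[{"gripper":0.1,"dx":0,"dy":0,"dz":-0.0003,"wx":0,"wy":0,"wz":0},{"gripper":0.1,"dx":0,"dy":0,"dz":-0.0006,"wx":0,"wy":0,"wz":0},{"gripper":0.1,"dx":0,"dy":0,"dz":-0.0008,"wx":0,"wy":0,"wz":0},{"gripper":0.1,"dx":0,"dy":0,"dz":-0.0008,"wx":0,"wy":0,"wz":0},{"gripper":0.1,"dx":0,"dy":0,"dz":-0.0008,"wx":0,"wy":0,"wz":0}]'
```

```text
clock: 7.53
eef_pos: [422.7, -265.7, 48.0]
eef_rot: [3.141, 0.0, 1.293]
wrist_force: [-2.4, 2.7, 4.5]
finger_gap: 27.8
finger_force: 40.1
```

The carrier is on the floor. I'll relax the grip so it can align itself, then start sliding.

```bash
python3 -m inch '[{"gripper":0.1,"dx":0,"dy":0,"dz":0.0003,"wx":0,"wy":0,"wz":0},{"gripper":0.1,"dx":0,"dy":0,"dz":0.0003,"wx":0,"wy":0,"wz":0},{"gripper":0.1,"dx":0,"dy":0,"dz":0.0003,"wx":0,"wy":0,"wz":0},{"gripper":0.1,"dx":0,"dy":0,"dz":0.0003,"wx":0,"wy":0,"wz":0},{"gripper":0.1,"dx":0,"dy":0,"dz":0.0003,"wx":0,"wy":0,"wz":0}]' 8
python3 -m inch '[{"gripper":0.1,"dx":0.002,"dy":-0.0006,"dz":0,"wx":0,"wy":0,"wz":0},{"gripper":0.1,"dx":0.004,"dy":-0.0012,"dz":0,"wx":0,"wy":0,"wz":0},{"gripper":0.1,"dx":0.006,"dy":-0.0018,"dz":0,"wx":0,"wy":0,"wz":0},{"gripper":0.1,"dx":0.008,"dy":-0.0025,"dz":0,"wx":0,"wy":0,"wz":0},{"gripper":0.1,"dx":0.01,"dy":-0.0031,"dz":0,"wx":0,"wy":0,"wz":0}]'
python3 -m inch '[{"gripper":0.1,"dx":0.002,"dy":-0.0006,"dz":0,"wx":0,"wy":0,"wz":0},{"gripper":0.1,"dx":0.004,"dy":-0.0012,"dz":0,"wx":0,"wy":0,"wz":0},{"gripper":0.1,"dx":0.006,"dy":-0.0018,"dz":0,"wx":0,"wy":0,"wz":0},{"gripper":0.1,"dx":0.008,"dy":-0.0025,"dz":0,"wx":0,"wy":0,"wz":0},{"gripper":0.1,"dx":0.01,"dy":-0.0031,"dz":0,"wx":0,"wy":0,"wz":0}]'
```

```text
clock: 7.95
eef_pos: [422.7, -265.8, 48.1]
eef_rot: [3.141, 0.0, 1.293]
wrist_force: [-0.8, -0.7, 2.0]
finger_gap: 28.6
finger_force: 8.0
clock: 8.37
eef_pos: [432.8, -268.8, 48.0]
eef_rot: [-3.142, 0.0, 1.294]
wrist_force: [-3.6, 0.5, 4.7]
finger_gap: 28.8
finger_force: 8.2
clock: 8.78
eef_pos: [442.8, -271.9, 48.0]
eef_rot: [-3.142, 0.0, 1.293]
wrist_force: [-3.3, 1.8, 5.3]
finger_gap: 28.4
finger_force: 8.2
```

```bash
python3 -m inch '[{"gripper":0.1,"dx":0.002,"dy":-0.0006,"dz":0.0003,"wx":0,"wy":0,"wz":0},{"gripper":0.1,"dx":0.004,"dy":-0.0012,"dz":0.0003,"wx":0,"wy":0,"wz":0},{"gripper":0.1,"dx":0.006,"dy":-0.0018,"dz":0.0003,"wx":0,"wy":0,"wz":0},{"gripper":0.1,"dx":0.008,"dy":-0.0025,"dz":0.0003,"wx":0,"wy":0,"wz":0},{"gripper":0.1,"dx":0.01,"dy":-0.0031,"dz":0.0003,"wx":0,"wy":0,"wz":0}]'
python3 -m inch '[{"gripper":0.1,"dx":0.002,"dy":-0.0006,"dz":0,"wx":0,"wy":0,"wz":0},{"gripper":0.1,"dx":0.004,"dy":-0.0012,"dz":0,"wx":0,"wy":0,"wz":0},{"gripper":0.1,"dx":0.006,"dy":-0.0018,"dz":0,"wx":0,"wy":0,"wz":0},{"gripper":0.1,"dx":0.008,"dy":-0.0025,"dz":0,"wx":0,"wy":0,"wz":0},{"gripper":0.1,"dx":0.01,"dy":-0.0031,"dz":0,"wx":0,"wy":0,"wz":0}]'
```

```text
clock: 9.2
eef_pos: [452.7, -275.0, 48.1]
eef_rot: [-3.141, -0.0, 1.293]
wrist_force: [-2.0, 1.0, -0.3]
finger_gap: 28.6
finger_force: 8.0
clock: 9.62
eef_pos: [462.7, -278.1, 48.2]
eef_rot: [-3.142, 0.0, 1.293]
wrist_force: [-2.7, -1.3, -2.3]
finger_gap: 28.6
finger_force: 7.9
```

```bash
python3 -m inch '[{"gripper":0.1,"dx":0.002,"dy":-0.0006,"dz":0,"wx":0,"wy":0,"wz":0},{"gripper":0.1,"dx":0.004,"dy":-0.0012,"dz":0,"wx":0,"wy":0,"wz":0},{"gripper":0.1,"dx":0.006,"dy":-0.0018,"dz":0,"wx":0,"wy":0,"wz":0},{"gripper":0.1,"dx":0.008,"dy":-0.0025,"dz":0,"wx":0,"wy":0,"wz":0},{"gripper":0.1,"dx":0.01,"dy":-0.0031,"dz":0,"wx":0,"wy":0,"wz":0}]'
```

```text
clock: 10.03
eef_pos: [472.6, -281.2, 48.2]
eef_rot: [-3.141, 0.0, 1.293]
wrist_force: [-4.1, -1.8, -2.1]
finger_gap: 28.6
finger_force: 7.9
```

```bash
python3 -m inch '[{"gripper":0.1,"dx":0.002,"dy":-0.0006,"dz":0,"wx":0,"wy":0,"wz":0},{"gripper":0.1,"dx":0.004,"dy":-0.0012,"dz":0,"wx":0,"wy":0,"wz":0},{"gripper":0.1,"dx":0.006,"dy":-0.0018,"dz":0,"wx":0,"wy":0,"wz":0},{"gripper":0.1,"dx":0.008,"dy":-0.0025,"dz":0,"wx":0,"wy":0,"wz":0},{"gripper":0.1,"dx":0.01,"dy":-0.0031,"dz":0,"wx":0,"wy":0,"wz":0}]'
```

```text
clock: 10.45
eef_pos: [482.7, -284.3, 48.2]
eef_rot: [-3.142, 0.0, 1.293]
wrist_force: [-4.8, -2.3, -2.6]
finger_gap: 28.8
finger_force: 7.9
```

```bash
python3 -m inch '[{"gripper":0.1,"dx":0.0015,"dy":-0.0012,"dz":0,"wx":0,"wy":0,"wz":0},{"gripper":0.1,"dx":0.0035,"dy":-0.0021,"dz":0,"wx":0,"wy":0,"wz":0},{"gripper":0.1,"dx":0.0055,"dy":-0.0027,"dz":0,"wx":0,"wy":0,"wz":0},{"gripper":0.1,"dx":0.0075,"dy":-0.0034,"dz":0,"wx":0,"wy":0,"wz":0},{"gripper":0.1,"dx":0.0095,"dy":-0.004,"dz":0,"wx":0,"wy":0,"wz":0}]'
```

```text
clock: 10.87
eef_pos: [492.4, -288.1, 48.2]
eef_rot: [3.142, -0.0, 1.293]
wrist_force: [-0.5, -0.3, -4.2]
finger_gap: 28.5
finger_force: 7.8
```

```bash
python3 -m inch '[{"gripper":0.1,"dx":0.002,"dy":-0.0006,"dz":0,"wx":0,"wy":0,"wz":0},{"gripper":0.1,"dx":0.004,"dy":-0.0012,"dz":0,"wx":0,"wy":0,"wz":0},{"gripper":0.1,"dx":0.006,"dy":-0.0018,"dz":0,"wx":0,"wy":0,"wz":0},{"gripper":0.1,"dx":0.008,"dy":-0.0025,"dz":0,"wx":0,"wy":0,"wz":0},{"gripper":0.1,"dx":0.01,"dy":-0.0031,"dz":0,"wx":0,"wy":0,"wz":0}]'
python3 - <<'E'
import cv2
from cell import manip
b=manip.camera("side"); cv2.imwrite("side4raw.png",b)
cv2.imwrite("pics/c6.png",cv2.resize(b[190:265,225:335],None,fx=7,fy=7,interpolation=cv2.INTER_CUBIC))
E
```

```text
clock: 11.28
eef_pos: [502.3, -291.4, 48.2]
eef_rot: [-3.142, -0.0, 1.293]
wrist_force: [0.0, -0.4, -4.7]
finger_gap: 28.2
finger_force: 7.8
```

View pics/c6.png

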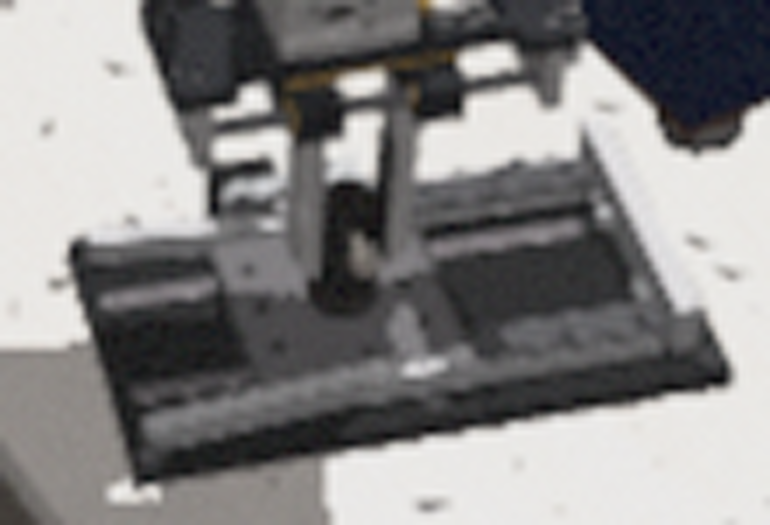

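The carrier is well down the lane, with its nose near (465,345) and no binding force. The fingers hide the catch in this view. I'll keep going and watch the forces.

```bash
python3 -m inch '[{"gripper":0.1,"dx":0.003,"dy":-0.0009,"dz":0,"wx":0,"wy":0,"wz":0},{"gripper":0.1,"dx":0.006,"dy":-0.0019,"dz":0,"wx":0,"wy":0,"wz":0},{"gripper":0.1,"dx":0.009,"dy":-0.0028,"dz":0,"wx":0,"wy":0,"wz":0},{"gripper":0.1,"dx":0.012,"dy":-0.0037,"dz":0,"wx":0,"wy":0,"wz":0},{"gripper":0.1,"dx":0.015,"dy":-0.0046,"dz":0,"wx":0,"wy":0,"wz":0}]'
```

```text
clock: 11.75
eef_pos: [517.4, -296.0, 48.2]
eef_rot: [-3.142, -0.0, 1.293]
wrist_force: [-0.3, 0.2, -4.8]
finger_gap: 28.7
finger_force: 7.8
```

```bash
python3 -m inch '[{"gripper":0.1,"dx":0.003,"dy":-0.0009,"dz":0,"wx":0,"wy":0,"wz":0},{"gripper":0.1,"dx":0.006,"dy":-0.0019,"dz":0,"wx":0,"wy":0,"wz":0},{"gripper":0.1,"dx":0.009,"dy":-0.0028,"dz":0,"wx":0,"wy":0,"wz":0},{"gripper":0.1,"dx":0.012,"dy":-0.0037,"dz":0,"wx":0,"wy":0,"wz":0},{"gripper":0.1,"dx":0.015,"dy":-0.0046,"dz":0,"wx":0,"wy":0,"wz":0}]'
```

```text
clock: 12.17
eef_pos: [532.4, -300.6, 48.2]
eef_rot: [-3.142, -0.0, 1.293]
wrist_force: [-0.1, -0.3, -5.2]
finger_gap: 28.5
finger_force: 7.8
```

```bash
python3 -m inch '[{"gripper":0.1,"dx":0.003,"dy":-0.0009,"dz":-0.0002,"wx":0,"wy":0,"wz":0},{"gripper":0.1,"dx":0.006,"dy":-0.0019,"dz":-0.0002,"wx":0,"wy":0,"wz":0},{"gripper":0.1,"dx":0.009,"dy":-0.0028,"dz":-0.0002,"wx":0,"wy":0,"wz":0},{"gripper":0.1,"dx":0.012,"dy":-0.0037,"dz":-0.0002,"wx":0,"wy":0,"wz":0},{"gripper":0.1,"dx":0.015,"dy":-0.0046,"dz":-0.0002,"wx":0,"wy":0,"wz":0}]'
```

```text
clock: 12.58
eef_pos: [547.4, -305.2, 48.1]
eef_rot: [3.142, 0.0, 1.293]
wrist_force: [-2.5, 0.4, -2.3]
finger_gap: 28.3
finger_force: 7.9
```

```bash
python3 -m inch '[{"gripper":0.1,"dx":0.003,"dy":-0.0009,"dz":0,"wx":0,"wy":0,"wz":0},{"gripper":0.1,"dx":0.006,"dy":-0.0019,"dz":0,"wx":0,"wy":0,"wz":0},{"gripper":0.1,"dx":0.009,"dy":-0.0028,"dz":0,"wx":0,"wy":0,"wz":0},{"gripper":0.1,"dx":0.012,"dy":-0.0037,"dz":0,"wx":0,"wy":0,"wz":0},{"gripper":0.1,"dx":0.015,"dy":-0.0046,"dz":0,"wx":0,"wy":0,"wz":0}]'
```

```text
clock: 13.0
eef_pos: [562.4, -309.8, 48.1]
eef_rot: [-3.142, 0.0, 1.293]
wrist_force: [-1.8, 0.6, 0.2]
finger_gap: 28.1
finger_force: 7.9
```

```bash
python3 -m inch '[{"gripper":0.1,"dx":0.002,"dy":-0.0006,"dz":0,"wx":0,"wy":0,"wz":0},{"gripper":0.1,"dx":0.004,"dy":-0.0012,"dz":0,"wx":0,"wy":0,"wz":0},{"gripper":0.1,"dx":0.006,"dy":-0.0018,"dz":0,"wx":0,"wy":0,"wz":0},{"gripper":0.1,"dx":0.008,"dy":-0.0025,"dz":0,"wx":0,"wy":0,"wz":0},{"gripper":0.1,"dx":0.01,"dy":-0.0031,"dz":0,"wx":0,"wy":0,"wz":0}]'
```

```text
clock: 13.42
eef_pos: [572.3, -312.9, 48.2]
eef_rot: [3.141, 0.0, 1.293]
wrist_force: [-3.7, 0.9, -0.3]
finger_gap: 28.4
finger_force: 8.0
```

```bash
python3 -m inch '[{"gripper":0.1,"dx":0.0008,"dy":-0.0002,"dz":0,"wx":0,"wy":0,"wz":0},{"gripper":0.1,"dx":0.0016,"dy":-0.0005,"dz":0,"wx":0,"wy":0,"wz":0},{"gripper":0.1,"dx":0.0024,"dy":-0.0007,"dz":0,"wx":0,"wy":0,"wz":0},{"gripper":0.1,"dx":0.0032,"dy":-0.001,"dz":0,"wx":0,"wy":0,"wz":0},{"gripper":0.1,"dx":0.004,"dy":-0.0012,"dz":0,"wx":0,"wy":0,"wz":0}]'
```

```text
clock: 13.83
eef_pos: [576.1, -314.1, 48.1]
eef_rot: [3.142, 0.0, 1.293]
wrist_force: [-2.5, 0.3, 0.7]
finger_gap: 28.6
finger_force: 8.0
```

```bash
python3 -m inch '[{"gripper":0.1,"dx":0.0004,"dy":-0.0001,"dz":0,"wx":0,"wy":0,"wz":0},{"gripper":0.1,"dx":0.0008,"dy":-0.0002,"dz":0,"wx":0,"wy":0,"wz":0},{"gripper":0.1,"dx":0.0012,"dy":-0.0004,"dz":0,"wx":0,"wy":0,"wz":0},{"gripper":0.1,"dx":0.0016,"dy":-0.0005,"dz":0,"wx":0,"wy":0,"wz":0},{"gripper":0.1,"dx":0.002,"dy":-0.0006,"dz":0,"wx":0,"wy":0,"wz":0}]'
```

```text
clock: 14.25
eef_pos: [578.1, -314.7, 48.1]
eef_rot: [3.142, 0.0, 1.293]
wrist_force: [-3.9, -0.9, 1.8]
finger_gap: 28.4
finger_force: 8.0
```

```bash
python3 -m inch '[{"gripper":0.1,"dx":0.0004,"dy":-0.0001,"dz":0,"wx":0,"wy":0,"wz":0},{"gripper":0.1,"dx":0.0008,"dy":-0.0002,"dz":0,"wx":0,"wy":0,"wz":0},{"gripper":0.1,"dx":0.0012,"dy":-0.0004,"dz":0,"wx":0,"wy":0,"wz":0},{"gripper":0.1,"dx":0.0016,"dy":-0.0005,"dz":0,"wx":0,"wy":0,"wz":0},{"gripper":0.1,"dx":0.002,"dy":-0.0006,"dz":0,"wx":0,"wy":0,"wz":0}]'
```

```text
clock: 14.67
eef_pos: [580.1, -315.3, 48.1]
eef_rot: [-3.142, 0.0, 1.293]
wrist_force: [-3.5, -0.5, 2.2]
finger_gap: 28.7
finger_force: 8.1
```

```bash
python3 -m inch '[{"gripper":0.1,"dx":0.0003,"dy":-0.0001,"dz":0,"wx":0,"wy":0,"wz":0},{"gripper":0.1,"dx":0.0006,"dy":-0.0002,"dz":0,"wx":0,"wy":0,"wz":0},{"gripper":0.1,"dx":0.0009,"dy":-0.0003,"dz":0,"wx":0,"wy":0,"wz":0},{"gripper":0.1,"dx":0.0012,"dy":-0.0004,"dz":0,"wx":0,"wy":0,"wz":0},{"gripper":0.1,"dx":0.0015,"dy":-0.0005,"dz":0,"wx":0,"wy":0,"wz":0}]'
```

```text
clock: 15.08
eef_pos: [580.8, -315.1, 48.0]
eef_rot: [-3.139, -0.001, 1.293]
wrist_force: [-11.4, 5.2, 7.3]
finger_gap: 28.6
finger_force: 8.3
```

The force jumped to about 12 N, so the carrier is at the stop. I'll back off 1.5 mm, then feel for the catch.

```bash
python3 -m inch '[{"gripper":0.1,"dx":-0.0005,"dy":0.0001,"dz":0,"wx":0,"wy":0,"wz":0},{"gripper":0.1,"dx":-0.001,"dy":0.0003,"dz":0,"wx":0,"wy":0,"wz":0},{"gripper":0.1,"dx":-0.0014,"dy":0.0004,"dz":0,"wx":0,"wy":0,"wz":0},{"gripper":0.1,"dx":-0.0014,"dy":0.0004,"dz":0.0001,"wx":0,"wy":0,"wz":0},{"gripper":0.1,"dx":-0.0014,"dy":0.0004,"dz":0.0001,"wx":0,"wy":0,"wz":0}]' 15
```

```text
clock: 15.5
eef_pos: [580.4, -315.1, 48.0]
eef_rot: [3.141, -0.0, 1.294]
wrist_force: [-0.4, 2.0, 0.8]
finger_gap: 28.1
finger_force: 15.0
```

```bash
python3 -m inch '[{"gripper":0.1,"dx":-0.0004,"dy":0.0001,"dz":0,"wx":0,"wy":0,"wz":0},{"gripper":0.1,"dx":-0.0008,"dy":0.0002,"dz":0,"wx":0,"wy":0,"wz":0},{"gripper":0.1,"dx":-0.0012,"dy":0.0004,"dz":0,"wx":0,"wy":0,"wz":0},{"gripper":0.1,"dx":-0.0016,"dy":0.0005,"dz":0,"wx":0,"wy":0,"wz":0},{"gripper":0.1,"dx":-0.002,"dy":0.0006,"dz":0,"wx":0,"wy":0,"wz":0}]'
```

```text
clock: 15.92
eef_pos: [578.1, -314.8, 48.1]
eef_rot: [3.142, 0.0, 1.293]
wrist_force: [1.2, 0.4, -1.9]
finger_gap: 28.4
finger_force: 14.9
```

```bash
python3 -m inch '[{"gripper":0.1,"dx":-0.0002,"dy":0.0001,"dz":0,"wx":0,"wy":0,"wz":0},{"gripper":0.1,"dx":-0.0004,"dy":0.0001,"dz":0,"wx":0,"wy":0,"wz":0},{"gripper":0.1,"dx":-0.0006,"dy":0.0002,"dz":0,"wx":0,"wy":0,"wz":0},{"gripper":0.1,"dx":-0.0008,"dy":0.0002,"dz":0,"wx":0,"wy":0,"wz":0},{"gripper":0.1,"dx":-0.001,"dy":0.0003,"dz":0,"wx":0,"wy":0,"wz":0}]'
```

```text
clock: 16.33
eef_pos: [577.1, -314.4, 48.1]
eef_rot: [-3.142, 0.0, 1.293]
wrist_force: [0.9, -0.0, -2.4]
finger_gap: 28.4
finger_force: 14.9
```

```bash
python3 -m inch '[{"gripper":0.1,"dx":-0.0002,"dy":0.0001,"dz":0,"wx":0,"wy":0,"wz":0},{"gripper":0.1,"dx":-0.0004,"dy":0.0001,"dz":0,"wx":0,"wy":0,"wz":0},{"gripper":0.1,"dx":-0.0006,"dy":0.0002,"dz":0,"wx":0,"wy":0,"wz":0},{"gripper":0.1,"dx":-0.0008,"dy":0.0002,"dz":0,"wx":0,"wy":0,"wz":0},{"gripper":0.1,"dx":-0.001,"dy":0.0003,"dz":0,"wx":0,"wy":0,"wz":0}]'
```

```text
clock: 16.75
eef_pos: [576.1, -314.1, 48.1]
eef_rot: [3.142, -0.0, 1.293]
wrist_force: [1.3, -0.7, -2.2]
finger_gap: 28.4
finger_force: 14.9
```

```bash
python3 -m inch '[{"gripper":0.1,"dx":-0.0002,"dy":0.0001,"dz":0,"wx":0,"wy":0,"wz":0},{"gripper":0.1,"dx":-0.0003,"dy":0.0001,"dz":0,"wx":0,"wy":0,"wz":0},{"gripper":0.1,"dx":-0.0005,"dy":0.0001,"dz":0,"wx":0,"wy":0,"wz":0},{"gripper":0.1,"dx":-0.0007,"dy":0.0002,"dz":0,"wx":0,"wy":0,"wz":0},{"gripper":0.1,"dx":-0.0007,"dy":0.0002,"dz":0,"wx":0,"wy":0,"wz":0}]'
```

```text
clock: 17.17
eef_pos: [575.7, -314.1, 48.3]
eef_rot: [3.141, 0.0, 1.293]
wrist_force: [4.2, -3.1, -1.9]
finger_gap: 28.4
finger_force: 14.9
```

```bash
python3 -m inch '[{"gripper":0.1,"dx":-0.0001,"dy":0,"dz":0,"wx":0,"wy":0,"wz":0},{"gripper":0.1,"dx":-0.0002,"dy":0.0001,"dz":0,"wx":0,"wy":0,"wz":0},{"gripper":0.1,"dx":-0.0003,"dy":0.0001,"dz":0,"wx":0,"wy":0,"wz":0},{"gripper":0.1,"dx":-0.0003,"dy":0.0001,"dz":0,"wx":0,"wy":0,"wz":0},{"gripper":0.1,"dx":-0.0003,"dy":0.0001,"dz":0,"wx":0,"wy":0,"wz":0}]'
```

```text
clock: 17.58
eef_pos: [575.5, -314.1, 48.4]
eef_rot: [3.14, 0.0, 1.293]
wrist_force: [3.8, -2.9, -2.2]
finger_gap: 28.4
finger_force: 14.9
```

```bash
python3 -m inch '[{"gripper":0.1,"dx":-0.0002,"dy":0,"dz":-0.0001,"wx":0,"wy":0,"wz":0},{"gripper":0.1,"dx":-0.0004,"dy":0.0001,"dz":-0.0002,"wx":0,"wy":0,"wz":0},{"gripper":0.1,"dx":-0.0006,"dy":0.0002,"dz":-0.0002,"wx":0,"wy":0,"wz":0},{"gripper":0.1,"dx":-0.0006,"dy":0.0002,"dz":-0.0002,"wx":0,"wy":0,"wz":0},{"gripper":0.1,"dx":-0.0006,"dy":0.0002,"dz":-0.0002,"wx":0,"wy":0,"wz":0}]'
```

```text
clock: 18.0
eef_pos: [575.2, -314.2, 48.5]
eef_rot: [3.139, 0.001, 1.293]
wrist_force: [5.5, -3.7, -1.6]
finger_gap: 28.3
finger_force: 14.9
```

The pull on the hook is about 5 N and it holds. I'll relax forward, open, and lift out.

```bash
python3 -m inch '[{"gripper":0.1,"dx":0.0006,"dy":-0.0002,"dz":0,"wx":0,"wy":0,"wz":0},{"gripper":0.1,"dx":0.0012,"dy":-0.0004,"dz":0,"wx":0,"wy":0,"wz":0},{"gripper":0.1,"dx":0.0019,"dy":-0.0006,"dz":0,"wx":0,"wy":0,"wz":0},{"gripper":0.1,"dx":0.0019,"dy":-0.0006,"dz":0,"wx":0,"wy":0,"wz":0},{"gripper":0.1,"dx":0.0019,"dy":-0.0006,"dz":0,"wx":0,"wy":0,"wz":0}]' 5
for i in 1 2; do python3 -m inch '[{"gripper":0.6,"dx":0,"dy":0,"dz":0,"wx":0,"wy":0,"wz":0},{"gripper":0.6,"dx":0,"dy":0,"dz":0,"wx":0,"wy":0,"wz":0},{"gripper":0.6,"dx":0,"dy":0,"dz":0,"wx":0,"wy":0,"wz":0},{"gripper":0.6,"dx":0,"dy":0,"dz":0,"wx":0,"wy":0,"wz":0},{"gripper":0.6,"dx":0,"dy":0,"dz":0,"wx":0,"wy":0,"wz":0}]'; done
```

```text
clock: 18.42
eef_pos: [576.3, -314.1, 48.1]
eef_rot: [-3.141, -0.0, 1.293]
wrist_force: [-4.1, 0.2, 4.7]
finger_gap: 28.8
finger_force: 5.2
clock: 18.83
eef_pos: [576.5, -314.1, 47.8]
eef_rot: [-3.141, -0.0, 1.293]
wrist_force: [-0.6, 0.3, -0.5]
finger_gap: 55.9
finger_force: 0.0
clock: 19.25
eef_pos: [576.5, -314.2, 48.0]
eef_rot: [3.142, 0.0, 1.293]
wrist_force: [0.8, 0.4, 0.1]
finger_gap: 56.7
finger_force: 0.0
```

```bash
python3 -m inch '[{"gripper":0.6,"dx":0,"dy":0,"dz":0.015,"wx":0,"wy":0,"wz":0},{"gripper":0.6,"dx":0,"dy":0,"dz":0.04,"wx":0,"wy":0,"wz":0},{"gripper":0.6,"dx":0,"dy":0,"dz":0.075,"wx":0,"wy":0,"wz":0},{"gripper":0.6,"dx":0,"dy":0,"dz":0.11,"wx":0,"wy":0,"wz":0},{"gripper":0.6,"dx":0,"dy":0,"dz":0.15,"wx":0,"wy":0,"wz":0}]'
for i in 1 2; do python3 -m inch '[{"gripper":0.6,"dx":-0.02,"dy":0.03,"dz":0,"wx":0,"wy":0,"wz":0},{"gripper":0.6,"dx":-0.04,"dy":0.06,"dz":0,"wx":0,"wy":0,"wz":0},{"gripper":0.6,"dx":-0.06,"dy":0.09,"dz":0,"wx":0,"wy":0,"wz":0},{"gripper":0.6,"dx":-0.07,"dy":0.12,"dz":0,"wx":0,"wy":0,"wz":0},{"gripper":0.6,"dx":-0.08,"dy":0.14,"dz":0,"wx":0,"wy":0,"wz":0}]'; done
python3 - <<'E'
import cv2,numpy as np
from cell import manip
r=lambda x,f:cv2.resize(x,None,fx=f,fy=f,interpolation=cv2.INTER_CUBIC)
a=manip.camera("top")[135:235,252:342]; b=manip.camera("side")[180:280,230:340]
cv2.imwrite("pics/c7.png",np.hstack([r(a,4),r(b,4)]))
E
```

```text
clock: 19.67
eef_pos: [575.9, -313.9, 198.7]
eef_rot: [-3.14, -0.0, 1.293]
wrist_force: [-0.3, -0.0, 1.0]
finger_gap: 56.7
finger_force: 0.0
clock: 20.08
eef_pos: [495.5, -172.2, 198.3]
eef_rot: [3.141, -0.0, 1.294]
wrist_force: [-0.6, 0.1, 0.4]
finger_gap: 56.4
finger_force: 0.0
clock: 20.5
eef_pos: [415.4, -32.4, 198.3]
eef_rot: [3.141, -0.0, 1.294]
wrist_force: [0.9, -0.5, -0.1]
finger_gap: 56.3
finger_force: 0.0
```

View pics/c7.png

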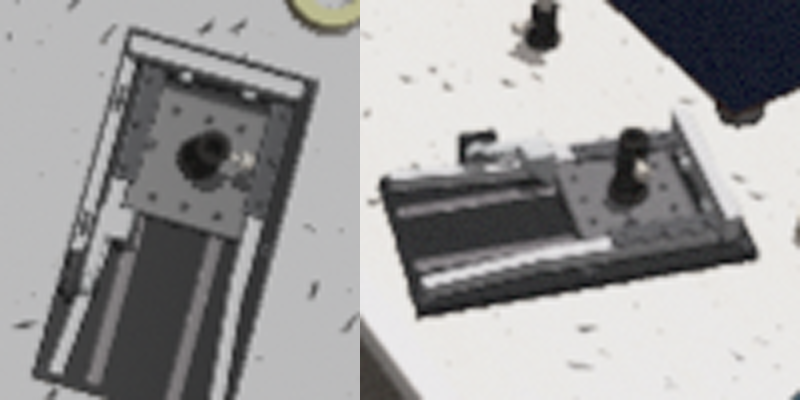

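The top view shows the carrier under the keepers against the stop. Its tail edge runs from (130,208) to (240,238), and the hook sits just behind it at (125,225). Nothing touches it, so I'm handing in.

```bash
python3 -c "
from cell import manip;print(manip.sign_off())"
```

```text
the job is handed in; nothing more can be done
None
```

The carrier is in the dock against its stop, the catch is down behind its tail and held a tug of about 5 N, the gripper is clear, and I handed the job in at about 20.5 s; no verdict was returned.

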